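# Clear the lipping offcuts into the scrap tray

## Task

Clear the edge bander's infeed table: sweep the four short oak offcuts along the steel plate with your fingers and over its open end, so that all four drop into the scrap tray hung there. Only push them gently: do not pinch, press down on or lift any offcut. Leave the long sample strip, the steel bracket, the snips and everything on the bench where they lie.

Things in the scene. Friction and masses are not known exactly. Their poses are not given: they have to be found in the camera images.
- machine_table: The edge bander's infeed table: a flat galvanised plate, 320 (x) x 460 (y) mm, fixed, top face 90 mm above the bench. Origin: under the plate's centre, at bench height; x points away from the robot to the fence along the far edge, y along the plate, away from the scrap tray. The right-hand (-y) end, at y = -230 mm, is open, with no lip, and drops into the tray.
- fence (a point): Middle of the aluminium fence, on its top. It stands along the whole far (+x) edge of the plate, 18 mm wide, 28 mm high, its inner face at x = +141 mm of machine_table.
- clamp_post (a point): Top of a fixed steel post, 14 mm across, 45 mm high, on the plate's near (-x) edge, left of the middle.
- tray (a point): Centre of the inner floor of the plain sheet-metal scrap tray hung on the plate's right-hand end; axes as machine_table. Inside 364 mm (x) by 108 mm (y), open at the top; floor 80 mm below the plate's top face; outer wall and end walls stand 14 mm above the plate's top face, the wall next to the plate stays below it.
- tray_edge (a point): Middle of the plate's open right-hand edge, on the top face; axes as machine_table. The edge runs along x; beyond it (-y) lies the tray, whose inside begins 2 mm farther and ends 111 mm farther.
- guide_roller (a point): Centre of the white plastic guide roller, fixed on the plate near the fence at the end away from the tray: 72 mm across, 28 mm high, with a black nut and stud on top reaching 44 mm above the plate.
- offcut0_mid (a point): Centre (half-way up) of a loose short offcut of oak lipping, a plain wooden block 30 mm long (x) x 30 mm wide (y) x 18 mm high, about 11 g, lying flat on the plate.
- offcut1_mid (a point): Centre (half-way up) of a loose short offcut of oak lipping, a plain wooden block 33 mm long (x) x 30 mm wide (y) x 18 mm high, about 12 g, lying flat on the plate.
- offcut2_mid (a point): Centre (half-way up) of a loose short offcut of oak lipping, a plain wooden block 36 mm long (x) x 30 mm wide (y) x 18 mm high, about 14 g, lying flat on the plate.
- offcut3_mid (a point): Centre (half-way up) of a loose short offcut of oak lipping, a plain wooden block 39 mm long (x) x 30 mm wide (y) x 18 mm high, about 15 g, lying flat on the plate.
- sample_strip_mid (a point): Centre of the long oak sample strip, same wood and section as the offcuts but 140 mm long (y) x 30 mm wide x 18 mm high, loose on the middle of the plate. It stays.
- stop_bracket_mid (a point): A loose dark steel angle bracket between the offcuts; this point is the middle of its base, 10 mm up. Base 32 (x) x 44 (y) x 10 mm, with an upright 10 mm thick and 42 mm high on its +y edge. It stays.
- snips_mid (a point): Hand snips with yellow handles, 180 mm long (x), 56 mm wide, 17 mm high, lying across the plate's end away from the tray; the point is about their middle, 8 mm up. They stay.
- edging_coil_mid (a point): Centre of a red coil of edging on the bench to the left, 210 mm across, 23 mm high. It stays.
- tape_roll_mid (a point): Centre of a brown roll of packing tape on the bench, 90 mm across, 38 mm high. It stays.
- cleaner_bottle_mid (a point): Centre of a white bottle standing on the bench to the right, 64 mm across, 170 mm high. It stays.
- screwdriver_grip (a point): Handle of a screwdriver lying on the bench to the left. It stays.

How it is judged (in metres and radians):
At the end, for the whole second after the job is handed in: All four offcuts lie at rest inside the scrap tray (centres within its inner outline and less than 55 mm above its floor, which is 25 mm below the plate); the strip, bracket and snips are within 15 mm, and the things on the bench within 20 mm, of where they began (x of offcut0_mid in the frame of tray between -0.182 and 0.182 m and y of offcut0_mid in the frame of tray between -0.054 and 0.054 m and z of each of offcut0_mid, offcut1_mid, offcut2_mid, offcut3_mid in the frame of tray below 0.055 m and linear speed of each of offcut0, offcut1, offcut2, offcut3 below 0.02 m/s and x of offcut1_mid in the frame of tray between -0.182 and 0.182 m and y of offcut1_mid in the frame of tray between -0.054 and 0.054 m and x of offcut2_mid in the frame of tray between -0.182 and 0.182 m and y of offcut2_mid in the frame of tray between -0.054 and 0.054 m and x of offcut3_mid in the frame of tray between -0.182 and 0.182 m and y of offcut3_mid in the frame of tray between -0.054 and 0.054 m and distance of each of sample_strip_mid, stop_bracket_mid, snips_mid from where it was at the start of the episode below 0.015 m and distance of each of edging_coil_mid, tape_roll_mid, cleaner_bottle_mid, screwdriver_grip from where it was at the start of the episode below 0.02 m); the robot touches nothing.
It fails at once if an offcut is lifted: its centre rises more than 21 mm above where it lay on the plate (height (world z) of any of offcut0_mid, offcut1_mid, offcut2_mid, offcut3_mid above 0.12 m).
It fails at once if an offcut is pinched or pressed hard by the fingers (over 20 N) (contact force between the fingers and offcut0 above 20 N or contact force between the fingers and offcut1 above 20 N or contact force between the fingers and offcut2 above 20 N or contact force between the fingers and offcut3 above 20 N).
It fails at once if the sample strip, the bracket or the snips on the plate are shifted more than 15 mm (distance of any of sample_strip_mid, stop_bracket_mid, snips_mid from where it was at the start of the episode above 0.015 m).
It fails at once if a thing on the bench is shifted more than 20 mm (distance of any of edging_coil_mid, tape_roll_mid, cleaner_bottle_mid, screwdriver_grip from where it was at the start of the episode above 0.02 m).
It also fails if it takes over 67 s, if anything falls off the work surface, if the arm or the gripper's body presses on something with over 40 N, if the wrist force passes 120 N, or if a joint passes its speed limit or range.

## Robot

A 6-joint arm with a two-finger parallel gripper is mounted at the origin on the work surface. World frame = base frame: x ahead of the robot, y to its left, z up, the work surface at z = 0. Lengths are in m, angles in degrees, forces in N, time in s.
With the tool pointing down it reaches from about 0.4 to 0.825 m from the base axis. Payload 7 kg.
Tool frame: the origin (TCP) lies at the very end of the fingers, on their centre line; the grasp point (between the pads) lies hold_point_z behind it (hold_point_z is the distance from the TCP to the grasp point, in m); z points along the fingers, y is the direction in which the jaws open and shut (so a half turn about z gives the same grasp; the last joint's range is limited). The gripper opens to 88 mm and grips with 3 to 60 N. Pads are 19 mm wide; open, the fingers measure 130 mm over their backs; the gripper's body (78 mm by 193 mm) begins 47 mm behind the grasp point.
Start: joints at [-53.68, 20.546, 0.682, 0, -70.136, -16.507], TCP at [0.229, -0.635, 0.227] pointing down, gripper open.
Joint ranges: [-176.03, 176.03], [-82.01, 121.73], [-58.28, 71.71], [-173.87, 95.51], [-174.79, -0.11], [-173.66, 173.66]. Speed limits (degrees/s): [136.94, 136.94, 172.46, 180, 180, 180].

## Interface

Orientations are given as [roll, pitch, yaw] about the fixed x, y, z axes, in that order (R = Rz(yaw) Ry(pitch) Rx(roll)).
In Python, from plant import get_obs, snapshot, close_job, hold_point_z gives the robot as it stands. The module is installed in compiled form; this text tells all that it offers.
- The arm moves only by the tool jog_arm, never from a script. Its argument "commands" is a list of rows, each a list of 4 numbers: the shift along the world's x, y, z in mm, then the turn about the world's z in degrees. In form: [[x, y, z, turn], ...]. A call has exactly 10 rows; each row shifts and turns the commanded pose from where the row before left it; what a row does not reach is not made up. A row lasts 1/12 s, in which the tool goes at most 41.7 mm and 7.16 degrees, less where a joint would pass 70% of its speed; a pose out of reach is approached as far as the arm can. A call is refused whole if a number of a shift passes 41.7 or a number of a turn 7.16, either way. A call with a gripper value outside its range is refused whole. "fingers" is the finger opening in mm, from 0 to 87.6, set as the call begins (left out, the last holds). The fingers move at their own pace and stop on an object; the grip force is fixed at half the most. Time passes only in rows, so rows that do not move let the fingers close, or fill a call up. It gives the time, the measured TCP pose, the force and the opening at its end, in the units of the state.
- get_obs(): the state, without advancing time (a new reading comes with each control period).
- snapshot(name): name is "scene" or "side" or "wrist"; returns a dict with "image" (384x512x3 uint8, red, green, blue), "fov_y" (degrees; the focal length in pixels is half the picture's height over the tangent of half this angle, whatever the lens; pixels are square), "cx", "cy" (the principal point, pixels), "dist_coeffs" ([k1, k2, p1, p2, k3] as OpenCV has them; the pictures are not rectified), "rvec" (rotation vector, rad) and "tvec" (3), from world to camera coordinates, as OpenCV has them; the wrist camera has in their place "mount" (4x4, takes a point from camera to tool coordinates, whose origin is the TCP and whose axes are the flange's). Camera axes: x right, y down, z forward; pixel columns grow to the right and rows downward; lengths in m; the calibration is good to about 2 mm. A picture is of the moment at which its call begins: read the wrist's pose just before it. There is no depth.
- close_job(): hands the job in, once; it reports no verdict.
The state is a dict: "clock": time; "joint_pos": joint angles; "qvel": joint speeds; "tau": joint torques, N m; "tool_pos": TCP position; "orientation": TCP orientation; "force": force on the tool from outside, world axes, zero at the start; "moment": the same for the moment, N m; "opening": finger opening in m.
Only numpy, scipy, OpenCV 4.12 (cv2) and the standard library are available. Lean on these libraries where they do the work, as an engineer would, in place of code of your own. Each camera call takes 0.05 s, during which the arm holds its last target.

## Working session

There is one attempt and no reset: what is moved stays moved. The work goes in short steps, Python scripts to look and compute and a tool call to move; the robot and the scene stay as the last step left them, time stands still between calls to the robot, and variables do not carry over. Pictures are saved under pics/ and viewed, and the job is handed in when it is done.

Besides the shell and the picture viewer there is one more tool, called after "Emit:" as a command line: name --pt "numbers of a row" for each row, then --argument value for the rest. jog_arm: Moves the arm, as the interface text tells. Its arguments: {"type":"object","properties":{"commands":{"type":"array","items":{"type":"array","items":{"type":"number"}}},"fingers":{"type":"number"}},"required":["commands"]}

```bash
mkdir -p pics; python3 - <<'E'
from plant import *
import cv2,pickle
print(get_obs(),hold_point_z)
for n in("scene","side","wrist"):
    s=snapshot(n); cv2.imwrite(f"pics/{n}0.png",s["image"][:,:,::-1]); pickle.dump(s,open(f"{n}0.pkl","wb"))
    print({k:v for k,v in s.items() if k!="image"})
E
```

```text
{'clock': 0.0, 'joint_pos': array([-5.36797162e+01,  2.05911814e+01,  6.33383123e-01, -2.00649695e-02,
       -7.01370009e+01, -1.65072062e+01]), 'qvel': array([0.03879763, 0.08874064, 0.10792843, 0.00842464, 0.00456881,
       0.00543597]), 'tau': array([-1.57304956e-03, -5.82706189e+01,  2.93056744e+01,  6.99699908e+00,
        6.69073634e-03, -1.86061334e-04]), 'tool_pos': array([ 0.22859759, -0.6345801 ,  0.22562277]), 'orientation': array([ 1.79903748e+02, -8.85353743e-03, -1.60193748e+02]), 'force': array([-0.11204611, -0.20955101,  0.48608983]), 'moment': array([ 0.03665186,  0.0189615 , -0.01665551]), 'opening': 0.08738351316407113} 0.0188
{'fov_y': 56.79626297460664, 'cx': 254.17454290685384, 'cy': 193.93417323222172, 'dist_coeffs': array([0.02930746, 0.        , 0.        , 0.        , 0.        ]), 'rvec': array([ 1.57969509,  2.03008731, -0.78405899]), 'tvec': array([ 0.13379265, -0.27706812,  1.3799621 ])}
{'fov_y': 44.55691153903809, 'cx': 258.4072117503841, 'cy': 188.78780553451523, 'dist_coeffs': array([-0.08848722,  0.        ,  0.        ,  0.        ,  0.        ]), 'rvec': array([ 2.13411571, -0.81361055,  0.40597403]), 'tvec': array([-0.37224195,  0.27952677,  1.46315726])}
{'fov_y': 61.87702697079716, 'cx': 258.1633046709553, 'cy': 194.41680293252858, 'dist_coeffs': array([0.01676088, 0.        , 0.        , 0.        , 0.        ]), 'mount': array([[ 7.61448246e-04, -9.64856015e-01, -2.62778025e-01,
         7.22820790e-02],
       [ 9.99999674e-01,  6.63801172e-04,  4.60371234e-04,
         4.62508622e-04],
       [-2.69759593e-04, -2.62778290e-01,  9.64856206e-01,
        -1.58909961e-01],
       [ 0.00000000e+00,  0.00000000e+00,  0.00000000e+00,
         1.00000000e+00]])}
```

View pics/scene0.png

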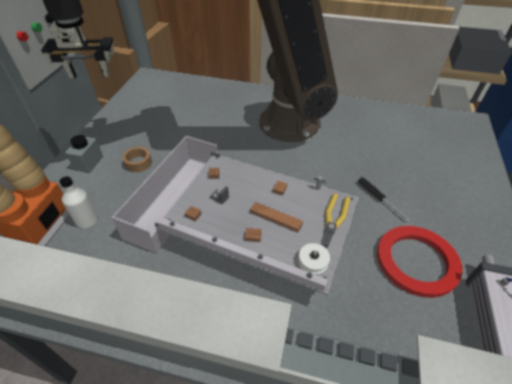

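View pics/side0.png

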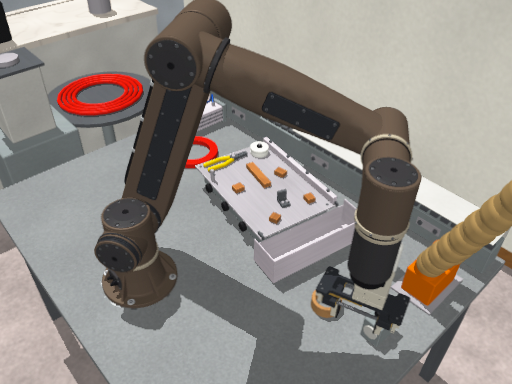

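View pics/wrist0.png

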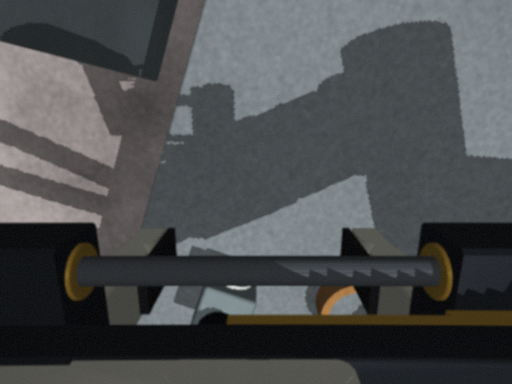

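The scene view has the offcuts near (214,173), (193,213), (280,187) and (253,235), the bracket at (220,193) and the strip at (275,217). I'll enlarge both fixed views so I can measure them.

```bash
cat > h.py <<'E'
import numpy as np,cv2,pickle
def K(s):
    f=s["image"].shape[0]/2/np.tan(np.radians(s["fov_y"]/2)); return np.array([[f,0,s["cx"]],[0,f,s["cy"]],[0,0,1.]])
def ray(s,px):
    u=cv2.undistortPoints(np.array(px,float).reshape(-1,1,2),K(s),s["dist_coeffs"]).reshape(-1,2)
    R=cv2.Rodrigues(s["rvec"])[0]; o=-R.T@s["tvec"]; return o,np.c_[u,np.ones(len(u))]@R
def onz(s,px,z):
    o,d=ray(s,px); return o+d*((z-o[2])/d[:,2])[:,None]
def proj(s,P):
    return cv2.projectPoints(np.array(P,float).reshape(-1,3),s["rvec"],s["tvec"],K(s),s["dist_coeffs"])[0].reshape(-1,2)
E
python3 - <<'E'
import pickle,cv2
for n,(x0,y0,x1,y1) in {"scene":(110,130,370,300),"side":(180,120,380,290)}.items():
    im=pickle.load(open(n+"0.pkl","rb"))["image"][y0:y1,x0:x1,::-1]
    f=3 if n=="scene" else 3.5
    cv2.imwrite(f"pics/{n}_z.png",cv2.resize(im,None,fx=f,fy=f,interpolation=cv2.INTER_CUBIC))
E
```

```text
(no output)
```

View pics/scene_z.png

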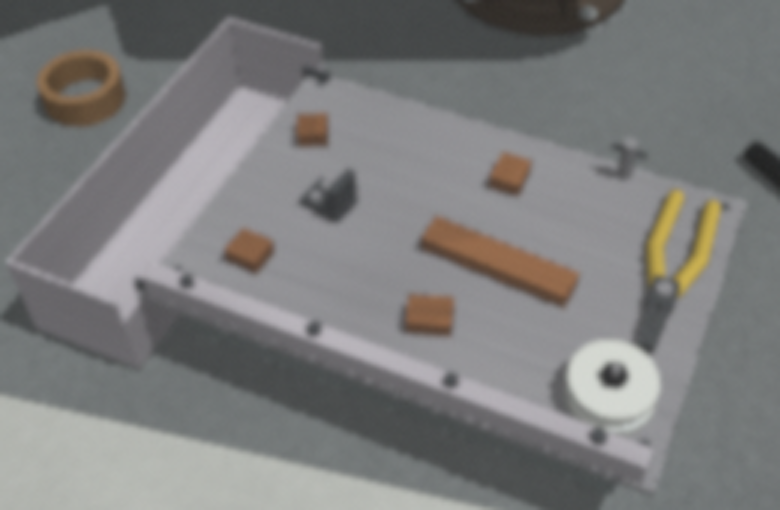

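View pics/side_z.png

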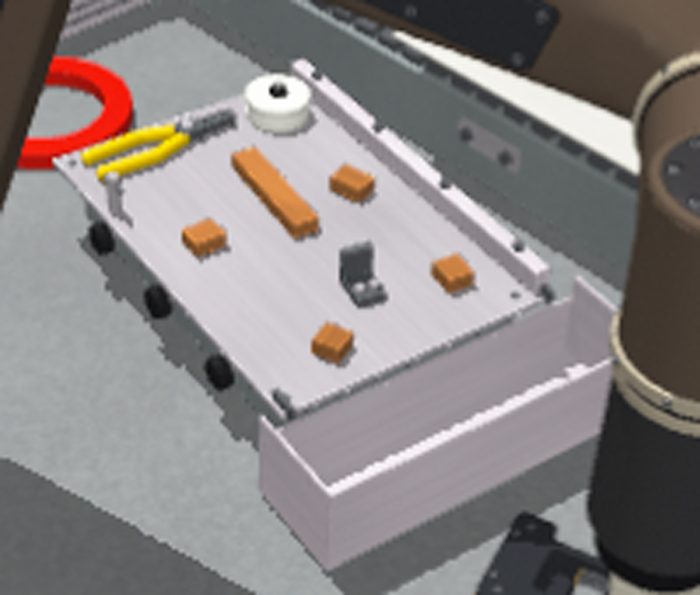

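```bash
cat > m.py <<'E'
from h import *
from scipy.optimize import least_squares
S=pickle.load(open("scene0.pkl","rb"));D=pickle.load(open("side0.pkl","rb"))
sc=lambda p:np.array(p,float)/3+[110,130]-1/3.
sd=lambda p:np.array(p,float)/3.5+[180,120]-.36
def show(n,a,b,z):
    A=onz(S,[sc(a)],z)[0]; B=onz(D,[sd(b)],z)[0]; print(n,(A*1e3).round(1)[:2],(B*1e3).round(1)[:2]); return (A+B)[:2]/2
P={}
P['cornL']=show('near left corner',(745,203),(57,158),.09)
P['cornT']=show('near tray corner',(320,76),(285,412),.09)
# tops centres z=.108
P['near_tray']=show('near tray block',(311,124),(333,334),.108)
P['near_mid']=show('near mid block',(511,168),(204,231),.108)
P['far_tray']=show('far tray block',(248,244),(453,267),.108)
P['far_mid']=show('far mid block',(429,309),(352,179),.108)
P['strip']=show('strip',(500,255),(276,188),.108)
P['roller']=show('roller top',(613,374),(277,97),.118)
P['bracket']=show('bracket base',(326,197),(361,292),.1)
P['post']=show('post top',(628,143),(114,179),.135)
d=P['cornL']-P['cornT'];yaw=np.arctan2(d[1],d[0])-np.pi/2;print(np.linalg.norm(d),np.degrees(yaw))
R=np.array([[np.cos(yaw),-np.sin(yaw)],[np.sin(yaw),np.cos(yaw)]])
c=(P['cornL']+P['cornT'])/2+R@[.16,0];print("centre",c)
for k,v in P.items(): print(k,(R.T@(v-c)*1e3).round(1))
E
python3 m.py
```

```text
near left corner [417.6 266.4] [420.9 267.1]
near tray corner [ 346.2 -173.7] [ 345.2 -184. ]
near tray block [ 434.7 -152.4] [ 436.2 -150.6]
near mid block [444.6  48.4] [445.   47.3]
far tray block [ 592.8 -157.5] [ 593.3 -157.8]
far mid block [621.8  14. ] [619.1  11.9]
strip [550.2  59.7] [548.1  52.9]
roller top [653.9 171.1] [652.8 167.2]
bracket base [ 515.9 -111.3] [ 505.1 -118.4]
post top [412.1 150.4] [409.1 147.1]
0.45169081444968484 -9.377644906866974
centre [0.54035224 0.01788022]
cornL [-160.   225.8]
cornT [-160.  -225.8]
near_tray [ -75.9 -184.2]
near_mid [-99.2  14. ]
far_tray [  80.6 -164.6]
far_mid [79.8  8.2]
strip [ 2.4 39.3]
roller [ 86.8 167.6]
bracket [  -7.8 -135.8]
post [-149.4  108. ]
```

```bash
cat > ov.py <<'E'
from m import *
import sys
yaw=np.radians(float(sys.argv[1]));c=np.array([float(sys.argv[2]),float(sys.argv[3])])
R=np.array([[np.cos(yaw),-np.sin(yaw)],[np.sin(yaw),np.cos(yaw)]])
def box(x,y,lx,ly,z,a=0):
    q=np.array([[-lx/2,-ly/2],[lx/2,-ly/2],[lx/2,ly/2],[-lx/2,ly/2]])
    return np.c_[(q+[x,y])@R.T+c,np.full(4,z)]
items=[(box(0,0,.32,.46,.09),(0,255,0)),(box(.15,0,.018,.46,.118),(0,255,255)),(box(0,-.2865,.364,.108,.104),(255,0,255))]
loc=lambda k:R.T@(P[k]-c)
for k,l in(('near_tray',.03),('near_mid',.033),('far_tray',.036),('far_mid',.039)): items.append((box(*loc(k),l,.03,.108),(255,0,0)))
items.append((box(*loc('strip'),.03,.14,.108),(255,0,0)))
b=loc('bracket'); items.append((box(*b,.032,.044,.1),(0,0,255)));items.append((box(b[0],b[1]+.017,.032,.01,.132),(0,128,255)))
for n,s,(x0,y0,x1,y1),f in(("scene",S,(110,130,370,300),3),("side",D,(180,120,380,290),3.5)):
    im=cv2.resize(s["image"][y0:y1,x0:x1,::-1],None,fx=f,fy=f,interpolation=cv2.INTER_CUBIC)
    for q,col in items: cv2.polylines(im,[np.round((proj(s,q)-[x0,y0]+.5)*f).astype(int)],True,col,1)
    cv2.imwrite(f"pics/{n}_ov{sys.argv[4]}.png",im)
for k in P: print(k,(loc(k)*1e3).round(1))
E
python3 ov.py -9.4 0.5405 0.0160 1
```

```text
near left corner [417.6 266.4] [420.9 267.1]
near tray corner [ 346.2 -173.7] [ 345.2 -184. ]
near tray block [ 434.7 -152.4] [ 436.2 -150.6]
near mid block [444.6  48.4] [445.   47.3]
far tray block [ 592.8 -157.5] [ 593.3 -157.8]
far mid block [621.8  14. ] [619.1  11.9]
strip [550.2  59.7] [548.1  52.9]
roller top [653.9 171.1] [652.8 167.2]
bracket base [ 515.9 -111.3] [ 505.1 -118.4]
post top [412.1 150.4] [409.1 147.1]
0.45169081444968484 -9.377644906866974
centre [0.54035224 0.01788022]
cornL [-160.   225.8]
cornT [-160.  -225.8]
near_tray [ -75.9 -184.2]
near_mid [-99.2  14. ]
far_tray [  80.6 -164.6]
far_mid [79.8  8.2]
strip [ 2.4 39.3]
roller [ 86.8 167.6]
bracket [  -7.8 -135.8]
post [-149.4  108. ]
cornL [-160.5  227.6]
cornT [-160.4 -224.1]
near_tray [ -76.3 -182.4]
near_mid [-99.6  15.8]
far_tray [  80.2 -162.7]
far_mid [79.3 10.1]
strip [ 1.9 41.2]
roller [ 86.3 169.5]
bracket [  -8.2 -134. ]
post [-149.8  109.8]
```

View pics/scene_ov1.png

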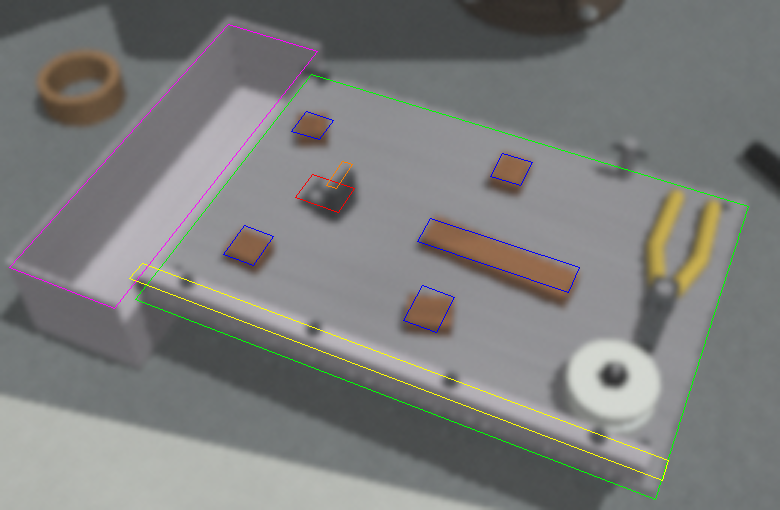

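View pics/side_ov1.png

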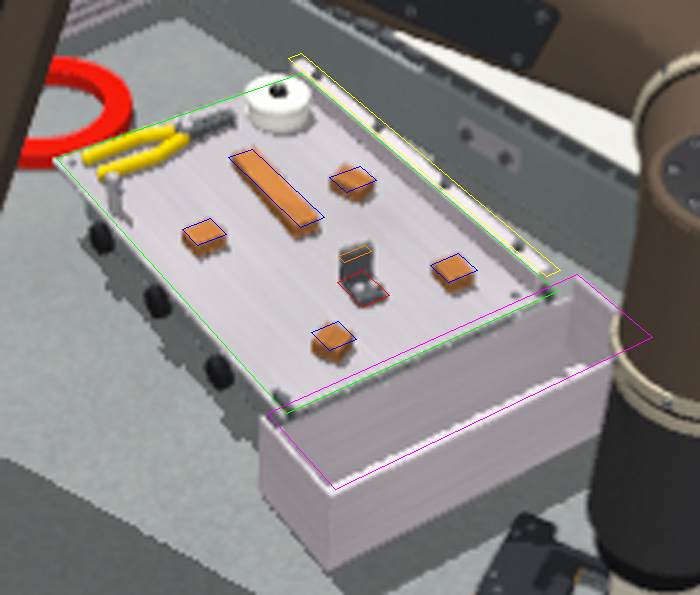

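```bash
cat > t.py <<'E'
import numpy as np
yaw=np.radians(-9.4);c=np.array([540.5,16.0])
R=np.array([[np.cos(yaw),-np.sin(yaw)],[np.sin(yaw),np.cos(yaw)]])
w=lambda x,y:(R@[x,y]+c).round(1)
l=lambda X,Y:(R.T@(np.array([X,Y])-c)).round(1)
E
python3 - <<'E'
from t import *
from h import *
for p in[(-76,-142),(-76,-245),(-100,60),(-100,-245),(80,-120),(80,-245),(80,52)]:print(p,w(*p),np.hypot(*w(*p)))
S=pickle.load(open("scene0.pkl","rb"))
print("bottle cap",onz(S,[(67,181)],.17)*1e3,"unit -y table",R@[0,-1])
E
```

```text
(-76, -142) [ 442.3 -111.7] 456.18656271310755
(-76, -245) [ 425.5 -213.3] 475.96968390854477
(-100, 60) [451.6  91.5] 460.7763123251889
(-100, -245) [ 401.8 -209.4] 453.09116080541673
(80, -120) [ 599.8 -115.5] 610.8193595491223
(80, -245) [ 579.4 -238.8] 626.681577836783
(80, 52) [627.9  54.2] 630.2349165192294
bottle cap [[ 624.20438124 -479.26880982  170.        ]] unit -y table [-0.16332596 -0.98657216]
```

Emit:
jog_arm --pt "10.7 26.1 0 3.04" --pt "10.7 26.1 0 3.04" --pt "10.7 26.1 0 3.04" --pt "10.7 26.1 0 3.04" --pt "10.7 26.1 0 3.04" --pt "10.7 26.1 0 3.04" --pt "10.7 26.1 0 3.04" --pt "10.7 26.1 0 3.04" --pt "10.7 26.1 0 3.04" --pt "10.7 26.1 0 3.04" --fingers 0

```text
clock: 0.98
tool_pos: [0.3359, -0.3727, 0.2264]
orientation: [180.0, 0.0, -129.6]
force: [0.8, 0.8, 0.3]
opening: 0.0268
```

Emit:
jog_arm --pt "10.7 26.1 0 3.04" --pt "10.7 26.1 0 3.04" --pt "10.7 26.1 0 3.04" --pt "10.7 26.1 0 3.04" --pt "10.7 26.1 0 3.04" --pt "10.7 26.1 0 3.04" --pt "10.7 26.1 0 3.04" --pt "10.7 26.1 0 3.04" --pt "10.7 26.1 0 3.04" --pt "10.7 26.1 0 3.04"

```text
clock: 1.82
tool_pos: [0.4429, -0.1116, 0.2266]
orientation: [-180.0, 0.0, -99.2]
force: [1.2, 0.4, 0.6]
opening: 0.0002
```

```bash
cat > wr.py <<'E'
from h import *
from plant import *
import sys
from scipy.spatial.transform import Rotation as Ro
n=sys.argv[1]
o=get_obs();s=snapshot("wrist")
T=np.eye(4);T[:3,:3]=Ro.from_euler("xyz",o["orientation"],degrees=True).as_matrix();T[:3,3]=o["tool_pos"]
M=np.linalg.inv(T@s["mount"]);s["rvec"]=cv2.Rodrigues(M[:3,:3])[0].ravel();s["tvec"]=M[:3,3]
pickle.dump(s,open(n+".pkl","wb"));cv2.imwrite(f"pics/{n}.png",s["image"][:,:,::-1])
print(o["clock"],o["tool_pos"],o["orientation"],o["joint_pos"].round(1),o["force"].round(1),o["opening"])
E
python3 wr.py w1
```

```text
1.8167 [ 0.44290332 -0.11162232  0.22662545] [-1.79988159e+02  8.18687715e-03 -9.92306958e+01] [ 10.7  -0.6 -25.5  -0.  -65.  -19.9] [1.2 0.4 0.6] 0.00022541733053545513
```

View pics/w1.png

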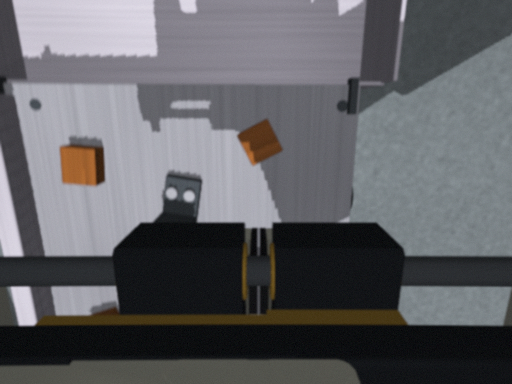

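```bash
python3 - <<'E'
from h import *
from t import *
s=pickle.load(open("w1.pkl","rb"))
def q(n,px,z):
    P=onz(s,[px],z)[0]*1e3; print(n,P.round(1),l(*P[:2]))
q("near block top (upper face centre)",(258,139),.108)
q("far block",(81,161),.108)
q("bracket base tray edge L",(168,174),.1);q("R",(201,179),.1);q("bracket base near upright",(196,219),.1)
q("plate edge L",(20,83),.09);q("plate edge R",(345,83),.09)
q("near plate edge",(357,130),.09)
q("fence inner low",(16,110),.09)
print(proj(s,[[.4429,-.1116,.2266]]))
E
python3 - <<'E'
import cv2
im=cv2.imread("pics/w1.png")[60:240,0:400]
cv2.imwrite("pics/w1z.png",cv2.resize(im,None,fx=2,fy=2,interpolation=cv2.INTER_CUBIC))
E
```

```text
near block top (upper face centre) [ 434.2 -155.4  108. ] [ -76.9 -186.4]
far block [ 589.1 -161.   108. ] [  76.8 -166.7]
bracket base tray edge L [ 519.9 -136.6  100. ] [   4.6 -153.9]
R [ 491.4 -127.3  100. ] [ -25.  -149.4]
bracket base near upright [504.  -90.2 100. ] [ -18.7 -110.8]
plate edge L [ 630.1 -233.4   90. ] [ 129.1 -231.4]
plate edge R [ 352.  -189.1   90. ] [-152.5 -233.2]
near plate edge [ 344.8 -147.3   90. ] [-166.4 -193. ]
fence inner low [ 641.6 -212.4   90. ] [ 137.  -208.8]
[[254.9614971  244.25206107]]
```

View pics/w1z.png

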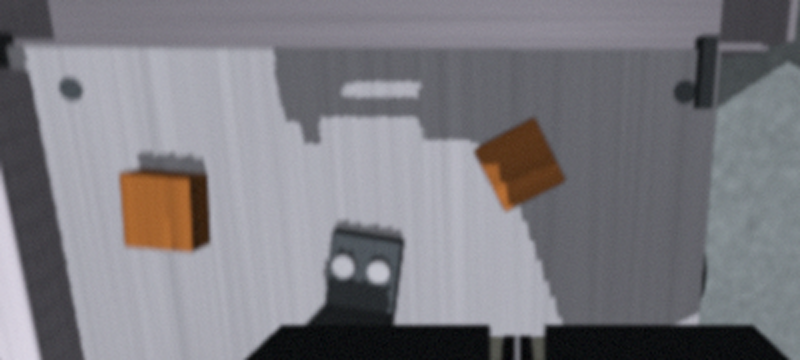

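The wrist view agrees with the fixed cameras to about 3 mm: plate edge at y = -232, near offcut at (-77,-186) and turned, bracket spanning x = -25 to +7. I'll go down behind the near-tray offcut.

Emit:
jog_arm --pt "0 0 -16 0" --pt "0 0 -16 0" --pt "0 0 -16 0" --pt "0 0 -16 0" --pt "0 0 -16 0" --pt "0 0 -16 0" --pt "0 0 -16 0" --pt "0 0 -8 0" --pt "0 0 -5 0" --pt "0 0 -3 0"

```text
clock: 2.7
tool_pos: [0.4427, -0.1131, 0.0982]
orientation: [180.0, -0.0, -99.4]
force: [0.4, 0.6, 0.5]
opening: 0.0005
```

```bash
python3 wr.py w2; python3 -c "
from t import *
from h import *
from plant import *
p=get_obs()['tool_pos']*1e3;print(l(*p[:2]))
s=snapshot('side');cv2.imwrite('pics/s2.png',cv2.resize(s['image'][120:290,180:420,::-1],None,fx=3,fy=3))"
```

```text
2.7 [ 0.44265501 -0.11310831  0.09822008] [ 1.79963673e+02 -1.69336097e-02 -9.93874642e+01] [ 10.5   7.5 -36.    0.  -46.6 -19.9] [0.4 0.6 0.5] 0.0005420634886904965
[ -75.4 -143.3]
```

View pics/s2.png

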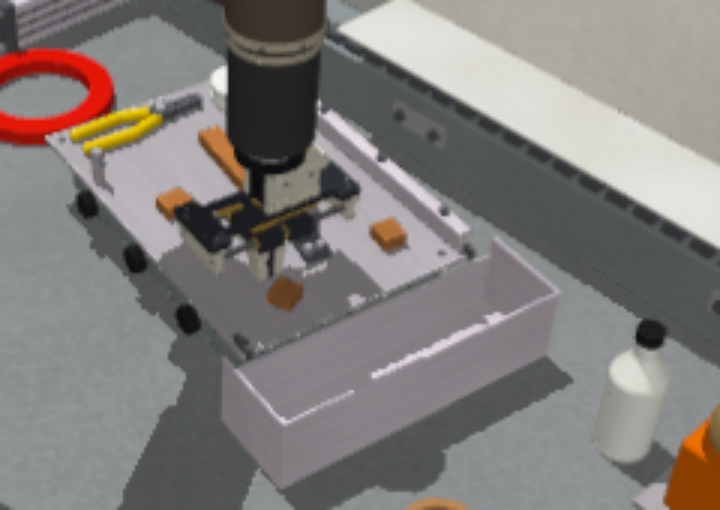

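View pics/w2.png

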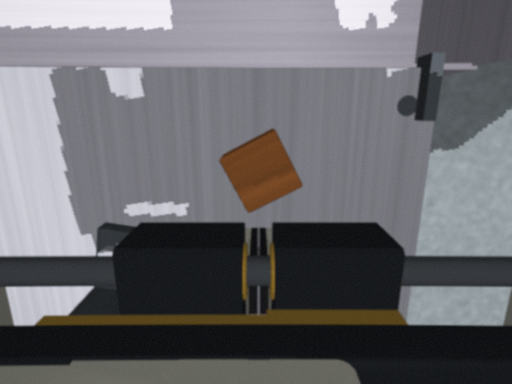

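Emit:
jog_arm --pt "-0.8 -4.9 0 0" --pt "-0.8 -4.9 0 0" --pt "-0.8 -4.9 0 0" --pt "-0.8 -4.9 0 0" --pt "-0.8 -4.9 0 0" --pt "-0.8 -4.9 0 0" --pt "-0.8 -4.9 0 0" --pt "-0.8 -4.9 0 0" --pt "-0.8 -4.9 0 0" --pt "-0.8 -4.9 0 0"

```text
clock: 3.63
tool_pos: [0.4346, -0.1626, 0.0985]
orientation: [180.0, -0.0, -99.4]
force: [0.2, 0.0, 0.5]
opening: 0.0004
```

Emit:
jog_arm --pt "-0.9 -5.3 0 0" --pt "-0.9 -5.3 0 0" --pt "-0.9 -5.3 0 0" --pt "-0.9 -5.3 0 0" --pt "-0.9 -5.3 0 0" --pt "-0.9 -5.3 0 0" --pt "-0.9 -5.3 0 0" --pt "-0.9 -5.3 0 0" --pt "-0.9 -5.3 0 0" --pt "-0.9 -5.3 0 0"

```text
clock: 4.47
tool_pos: [0.4256, -0.2156, 0.0985]
orientation: [180.0, -0.0, -99.4]
force: [0.3, -0.2, -0.1]
opening: 0.0002
```

```bash
python3 wr.py w3; python3 -c "
from t import *
from h import *
from plant import *
p=get_obs()['tool_pos']*1e3;print(l(*p[:2]))
s=snapshot('scene');cv2.imwrite('pics/s3.png',cv2.resize(s['image'][120:310,100:370,::-1],None,fx=2.5,fy=2.5))"
```

```text
4.4667 [ 0.42564686 -0.21557729  0.09854934] [ 1.79998363e+02 -1.33949003e-03 -9.93860199e+01] [ -3.2   9.3 -33.6   0.  -47.1  -6.2] [ 0.3 -0.2 -0.1] 0.00024483405523355203
[ -75.5 -247.7]
```

View pics/s3.png

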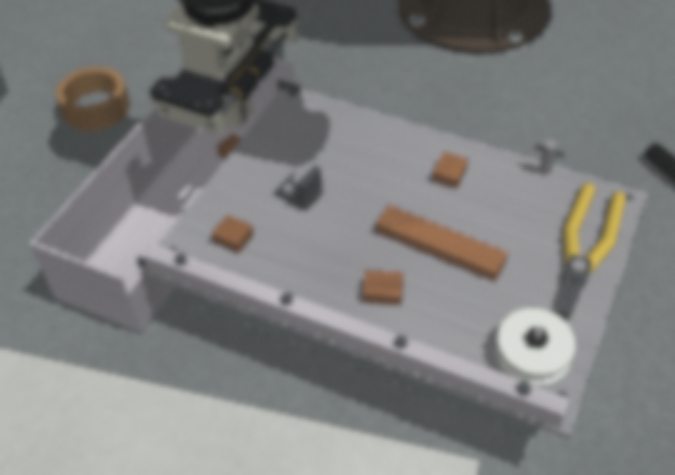

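View pics/w3.png

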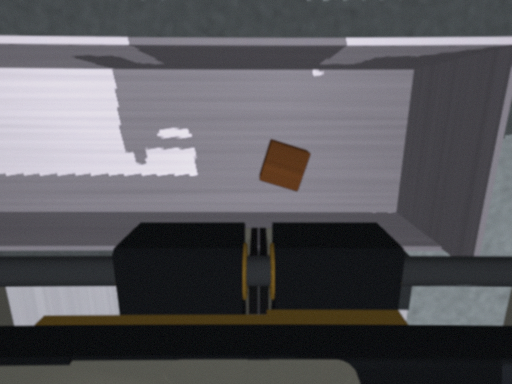

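Emit:
jog_arm --pt "0 0 21.5 0" --pt "0 0 21.5 0" --pt "0 0 21.5 0" --pt "17.3 9.7 0 0" --pt "17.3 9.7 0 0" --pt "17.3 9.7 0 0" --pt "17.3 9.7 0 0" --pt "17.3 9.7 0 0" --pt "17.3 9.7 0 0" --pt "17.3 9.7 0 0"

```text
clock: 5.4
tool_pos: [0.5481, -0.1456, 0.1614]
orientation: [179.9, -0.0, -99.3]
force: [-0.2, -0.0, 1.0]
opening: 0.0009
```

Emit:
jog_arm --pt "17.3 9.7 0 0" --pt "17.3 9.7 0 0" --pt "17.3 9.7 0 0" --pt "0 0 -11 0" --pt "0 0 -11 0" --pt "0 0 -11 0" --pt "0 0 -11 0" --pt "0 0 -11 0" --pt "0 0 -6 0" --pt "0 0 -3.5 0"

```text
clock: 6.23
tool_pos: [0.5979, -0.1183, 0.0972]
orientation: [179.9, -0.0, -99.4]
force: [0.1, 0.4, -0.2]
opening: 0.0005
```

```bash
python3 wr.py w4; python3 -c "
from t import *
from plant import *
p=get_obs()['tool_pos']*1e3;print(l(*p[:2]))"
```

```text
6.2333 [ 0.59787457 -0.11830981  0.09718235] [ 1.79902246e+02 -2.12727970e-02 -9.94172429e+01] [  7.1  20.9 -17.2  -0.  -52.  -16.6] [ 0.1  0.4 -0.2] 0.00047789825723136244
[  78.6 -123.1]
```

View pics/w4.png

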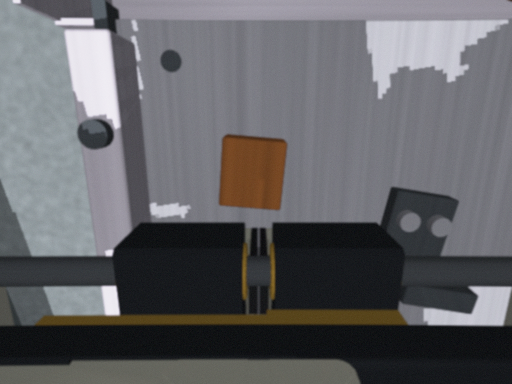

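The offcut sits ahead of the fingers at (252,172), close to centred at column 258, and the bracket is well to the right. I'll push about 125 mm.

Emit:
jog_arm --pt "-1 -5.9 0 0" --pt "-1 -5.9 0 0" --pt "-1 -5.9 0 0" --pt "-1 -5.9 0 0" --pt "-1 -5.9 0 0" --pt "-1 -5.9 0 0" --pt "-1 -5.9 0 0" --pt "-1 -5.9 0 0" --pt "-1 -5.9 0 0" --pt "-1 -5.9 0 0"

```text
clock: 7.12
tool_pos: [0.5886, -0.1777, 0.0986]
orientation: [180.0, -0.0, -99.4]
force: [0.2, 0.4, 0.2]
opening: 0.0005
```

Emit:
jog_arm --pt "-1.1 -6.4 0 0" --pt "-1.1 -6.4 0 0" --pt "-1.1 -6.4 0 0" --pt "-1.1 -6.4 0 0" --pt "-1.1 -6.4 0 0" --pt "-1.1 -6.4 0 0" --pt "-1.1 -6.4 0 0" --pt "-1.1 -6.4 0 0" --pt "-1.1 -6.4 0 0" --pt "-1.1 -6.4 0 0"

```text
clock: 7.95
tool_pos: [0.5777, -0.2417, 0.0985]
orientation: [-180.0, -0.0, -99.4]
force: [0.3, 0.1, 0.2]
opening: 0.0006
```

```bash
python3 wr.py w5; python3 -c "
from t import *
from plant import *
p=get_obs()['tool_pos']*1e3;print(l(*p[:2]))
print(w(82,52))"
```

```text
7.95 [ 0.57767254 -0.24167142  0.09854874] [-1.79999699e+02 -4.37288225e-04 -9.93844583e+01] [ -4.9  22.1 -15.    0.  -52.9  -4.5] [0.3 0.1 0.2] 0.0006291966336148989
[  78.7 -249. ]
[629.9  53.9]
```

View pics/w5.png

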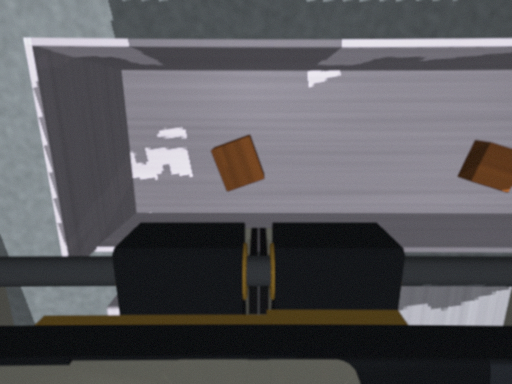

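Emit:
jog_arm --pt "0 0 21.5 0" --pt "0 0 21.5 0" --pt "0 0 21.5 0" --pt "3.5 21.2 0 0" --pt "3.5 21.2 0 0" --pt "3.5 21.2 0 0" --pt "3.5 21.2 0 0" --pt "3.5 21.2 0 0" --pt "3.5 21.2 0 0" --pt "3.5 21.2 0 0"

```text
clock: 8.83
tool_pos: [0.6023, -0.0916, 0.1632]
orientation: [-180.0, 0.0, -99.4]
force: [1.1, -0.7, -0.1]
opening: 0.0001
```

Emit:
jog_arm --pt "3.5 21.2 0 0" --pt "3.5 21.2 0 0" --pt "3.5 21.2 0 0" --pt "3.5 21.2 0 0" --pt "3.5 21.2 0 0" --pt "3.5 21.2 0 0" --pt "3.5 21.2 0 0" --pt "0 0 0 0" --pt "0 0 0 0" --pt "0 0 0 0"

```text
clock: 9.67
tool_pos: [0.6266, 0.0556, 0.1629]
orientation: [180.0, -0.0, -99.4]
force: [-0.2, 0.1, -0.9]
opening: 0.0001
```

```bash
python3 wr.py w6; python3 -c "
from t import *
from plant import *
p=get_obs()['tool_pos']*1e3;print(l(*p[:2]))"
```

```text
9.6667 [0.62656941 0.05557963 0.16293472] [ 1.79980603e+02 -1.08437861e-02 -9.93678580e+01] [ 22.8  18.9 -10.4  -0.  -60.7 -32.2] [-0.2  0.1 -0.9] 6.90432600274776e-05
[78.5 52.8]
```

View pics/w6.png

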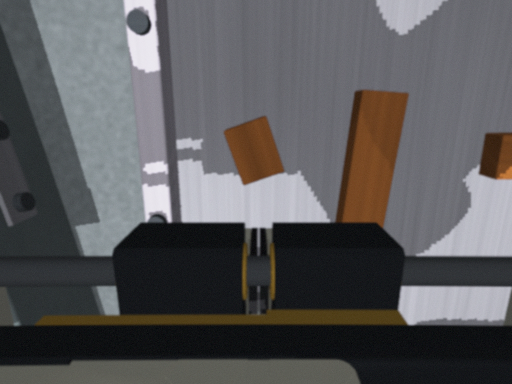

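```bash
python3 - <<'E'
from h import *
from t import *
s=pickle.load(open("w6.pkl","rb"))
for n,px in dict(blk_a=(225,131),blk_b=(266,117),blk_c=(283,171),blk_d=(245,184),str_tl=(359,91),str_tr=(407,94),str_bl=(337,221)).items():
    P=onz(s,[px],.108)[0]*1e3; print(n,l(*P[:2]))
E
```

```text
blk_a [98.5 -2.7]
blk_b [ 71.7 -11.7]
blk_c [59.9 23.9]
blk_d [85.7 33. ]
str_tl [ 12.8 -27.7]
str_tr [-17.7 -25.8]
str_bl [20.9 59.8]
```

Emit:
jog_arm --pt "0 0 -11 0" --pt "0 0 -11 0" --pt "0 0 -11 0" --pt "0 0 -11 0" --pt "0 0 -11 0" --pt "0 0 -6 0" --pt "0 0 -3.5 0" --pt "0 0 0 0" --pt "-0.8 -4.9 0 0" --pt "-0.8 -4.9 0 0"

```text
clock: 10.55
tool_pos: [0.6255, 0.046, 0.0991]
orientation: [-180.0, 0.0, -99.3]
force: [-0.1, 0.5, 0.5]
opening: 0.0007
```

Emit:
jog_arm --pt "-0.8 -4.9 0 0" --pt "-0.8 -4.9 0 0" --pt "-0.8 -4.9 0 0" --pt "-0.8 -4.9 0 0" --pt "-0.8 -4.9 0 0" --pt "-0.8 -4.9 0 0" --pt "-0.8 -4.9 0 0" --pt "-0.8 -4.9 0 0" --pt "-1.1 -6.4 0 0" --pt "-1.1 -6.4 0 0"

```text
clock: 11.38
tool_pos: [0.6164, -0.0066, 0.0985]
orientation: [180.0, -0.0, -99.4]
force: [-0.5, 0.7, -0.1]
opening: 0.0005
```

```bash
python3 wr.py w7; python3 -c "
from t import *
from plant import *
p=get_obs()['tool_pos']*1e3;print(l(*p[:2]))"
```

```text
11.3833 [ 0.61644795 -0.0065847   0.09852022] [ 1.79995185e+02 -3.08351523e-03 -9.93782466e+01] [ 17.5  21.3 -16.3   0.  -52.4 -26.9] [-0.5  0.7 -0.1] 0.0005203984760107053
[ 78.4 -10.8]
```

View pics/w7.png

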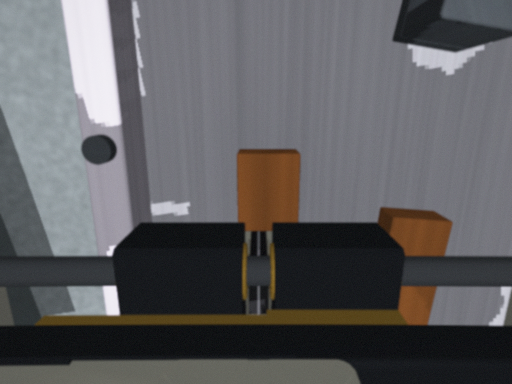

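Emit:
jog_arm --pt "-1.3 -7.8 0 0" --pt "-1.3 -7.8 0 0" --pt "-1.3 -7.8 0 0" --pt "-1.3 -7.8 0 0" --pt "-1.3 -7.8 0 0" --pt "-1.3 -7.8 0 0" --pt "-1.3 -7.8 0 0" --pt "-1.3 -7.8 0 0" --pt "-1.3 -7.8 0 0" --pt "-1.3 -7.8 0 0"

```text
clock: 12.27
tool_pos: [0.6034, -0.0848, 0.0986]
orientation: [180.0, 0.0, -99.4]
force: [0.1, 0.2, -1.1]
opening: 0.0003
```

Emit:
jog_arm --pt "-1.3 -7.8 0 0" --pt "-1.3 -7.8 0 0" --pt "-1.3 -7.8 0 0" --pt "-1.3 -7.8 0 0" --pt "-1.3 -7.8 0 0" --pt "-1.3 -7.8 0 0" --pt "-1.3 -7.8 0 0" --pt "-1.3 -7.8 0 0" --pt "-1.3 -7.8 0 0" --pt "-1.3 -7.8 0 0"

```text
clock: 13.1
tool_pos: [0.5904, -0.1628, 0.0986]
orientation: [180.0, 0.0, -99.4]
force: [0.3, -0.0, 0.1]
opening: 0.0006
```

Emit:
jog_arm --pt "-1.3 -7.8 0 0" --pt "-1.3 -7.8 0 0" --pt "-1.3 -7.8 0 0" --pt "-1.3 -7.8 0 0" --pt "-1.3 -7.8 0 0" --pt "-1.3 -7.8 0 0" --pt "-1.3 -7.8 0 0" --pt "-1.3 -7.8 0 0" --pt "-1.3 -7.8 0 0" --pt "-1.3 -7.8 0 0"

```text
clock: 13.93
tool_pos: [0.5774, -0.2408, 0.0985]
orientation: [180.0, -0.0, -99.4]
force: [-0.1, 1.1, 0.3]
opening: 0.0004
```

```bash
python3 wr.py w8; python3 -c "
from t import *
from plant import *
p=get_obs()['tool_pos']*1e3;print(l(*p[:2]));print(w(-99,60))"
```

```text
13.9333 [ 0.57741171 -0.24080391  0.09853885] [ 1.79997424e+02 -1.00514887e-03 -9.93855933e+01] [ -4.8  22.1 -15.1   0.  -52.9  -4.6] [-0.1  1.1  0.3] 0.00043831519681121
[  78.3 -248.4]
[452.6  91.4]
```

View pics/w8.png

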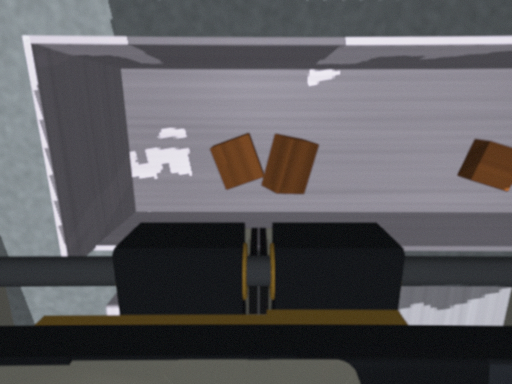

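Emit:
jog_arm --pt "0 0 21.5 0" --pt "0 0 21.5 0" --pt "0 0 21.5 0" --pt "-7.4 19.4 0 0" --pt "-7.4 19.4 0 0" --pt "-7.4 19.4 0 0" --pt "-7.4 19.4 0 0" --pt "-7.4 19.4 0 0" --pt "-7.4 19.4 0 0" --pt "-7.4 19.4 0 0"

```text
clock: 14.82
tool_pos: [0.5253, -0.1035, 0.1632]
orientation: [-180.0, 0.0, -99.4]
force: [-0.2, -0.0, 0.1]
opening: 0.0003
```

Emit:
jog_arm --pt "-7.4 19.4 0 0" --pt "-7.4 19.4 0 0" --pt "-7.4 19.4 0 0" --pt "-7.4 19.4 0 0" --pt "-7.4 19.4 0 0" --pt "-7.4 19.4 0 0" --pt "-7.4 19.4 0 0" --pt "-7.4 19.4 0 0" --pt "-7.4 19.4 0 0" --pt "-6 19.4 0 0"

```text
clock: 15.65
tool_pos: [0.4526, 0.0906, 0.1633]
orientation: [-180.0, 0.0, -99.4]
force: [0.5, 0.2, 0.0]
opening: 0.0004
```

```bash
python3 wr.py w9; python3 -c "
from t import *
from plant import *
p=get_obs()['tool_pos']*1e3;print(l(*p[:2]))"
```

```text
15.65 [0.452586   0.09057393 0.16325756] [-1.79985655e+02  2.11930006e-02 -9.93861097e+01] [ 35.9   3.3 -30.5  -0.  -56.1 -45.2] [0.5 0.2 0. ] 0.00035140626874263233
[-99.3  61.2]
```

View pics/w9.png

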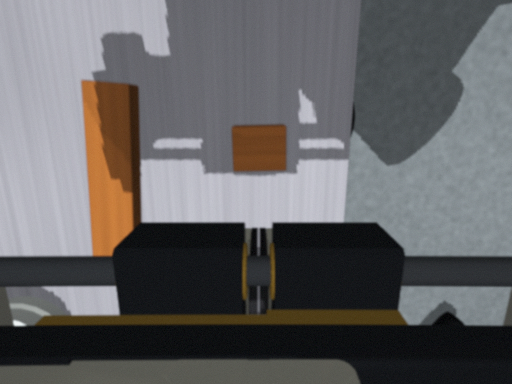

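The last offcut is square and centred at (259,148), and the strip is clear to the left. I'll go down and push.

Emit:
jog_arm --pt "0 0 -11 0" --pt "0 0 -11 0" --pt "0 0 -11 0" --pt "0 0 -11 0" --pt "0 0 -11 0" --pt "0 0 -6 0" --pt "0 0 -3.5 0" --pt "0 0 0 0" --pt "-0.8 -4.9 0 0" --pt "-0.8 -4.9 0 0"

```text
clock: 16.53
tool_pos: [0.4519, 0.0799, 0.0991]
orientation: [-180.0, 0.0, -99.4]
force: [-0.8, 1.3, -0.2]
opening: 0.0004
```

Emit:
jog_arm --pt "-0.8 -4.9 0 0" --pt "-0.8 -4.9 0 0" --pt "-0.8 -4.9 0 0" --pt "-0.8 -4.9 0 0" --pt "-0.8 -4.9 0 0" --pt "-0.8 -4.9 0 0" --pt "-0.8 -4.9 0 0" --pt "-1.1 -6.4 0 0" --pt "-1.1 -6.4 0 0" --pt "-1.1 -6.4 0 0"

```text
clock: 17.37
tool_pos: [0.4425, 0.0258, 0.0985]
orientation: [180.0, -0.0, -99.4]
force: [-0.2, 2.0, 1.1]
opening: 0.0005
```

Emit:
jog_arm --pt "-1.3 -7.8 0 0" --pt "-1.3 -7.8 0 0" --pt "-1.3 -7.8 0 0" --pt "-1.3 -7.8 0 0" --pt "-1.3 -7.8 0 0" --pt "-1.3 -7.8 0 0" --pt "-1.3 -7.8 0 0" --pt "-1.3 -7.8 0 0" --pt "-1.3 -7.8 0 0" --pt "-1.3 -7.8 0 0"

```text
clock: 18.2
tool_pos: [0.4295, -0.0523, 0.0986]
orientation: [-180.0, -0.0, -99.4]
force: [0.4, 0.7, 0.4]
opening: 0.0005
```

```bash
python3 wr.py w10; python3 -c "
from t import *
from plant import *
p=get_obs()['tool_pos']*1e3;print(l(*p[:2]))"
```

```text
18.2 [ 0.42952634 -0.05232056  0.09856674] [-1.79999743e+02 -2.37688725e-04 -9.93877653e+01] [ 19.4   5.1 -38.8   0.  -46.1 -28.8] [0.4 0.7 0.4] 0.0004918479975130812
[-98.7 -86.3]
```

View pics/w10.png

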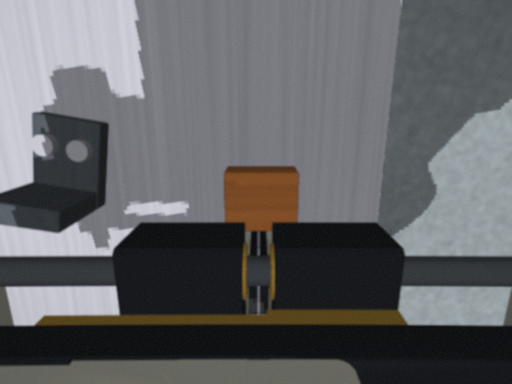

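Emit:
jog_arm --pt "-1.3 -8 0 0" --pt "-1.3 -8 0 0" --pt "-1.3 -8 0 0" --pt "-1.3 -8 0 0" --pt "-1.3 -8 0 0" --pt "-1.3 -8 0 0" --pt "-1.3 -8 0 0" --pt "-1.3 -8 0 0" --pt "-1.3 -8 0 0" --pt "-1.3 -8 0 0"

```text
clock: 19.08
tool_pos: [0.4165, -0.1323, 0.0985]
orientation: [180.0, 0.0, -99.4]
force: [0.1, -0.2, -1.1]
opening: 0.0005
```

Emit:
jog_arm --pt "-1.3 -8 0 0" --pt "-1.3 -8 0 0" --pt "-1.3 -8 0 0" --pt "-1.3 -8 0 0" --pt "-1.3 -8 0 0" --pt "-1.3 -8 0 0" --pt "-1.3 -8 0 0" --pt "-1.3 -8 0 0" --pt "-1.3 -8 0 0" --pt "-1.3 -8 0 0"

```text
clock: 19.92
tool_pos: [0.4035, -0.2123, 0.0985]
orientation: [180.0, -0.0, -99.4]
force: [0.1, 0.1, -0.4]
opening: 0.0005
```

Emit:
jog_arm --pt "0 0 20 0" --pt "0 0 20 0" --pt "0 0 20 0" --pt "0 0 20 0" --pt "0 0 20 0" --pt "0 0 20 0" --pt "0 0 0 0" --pt "0 0 0 0" --pt "0 0 0 0" --pt "0 0 0 0"

```text
clock: 20.75
tool_pos: [0.403, -0.2116, 0.2177]
orientation: [179.9, 0.0, -99.4]
force: [-0.1, -0.0, -0.1]
opening: 0.0008
```

```bash
python3 wr.py w11; python3 -c "
from h import *
from plant import *
for n in('scene','side'):
    s=snapshot(n);pickle.dump(s,open(n+'11.pkl','wb'));x0,y0,x1,y1=(100,120,370,310) if n=='scene' else (150,100,420,300);cv2.imwrite(f'pics/{n}11.png',cv2.resize(s['image'][y0:y1,x0:x1,::-1],None,fx=2.5,fy=2.5))"
```

```text
20.75 [ 0.40303317 -0.21155811  0.21767102] [ 1.79911213e+02  8.14662157e-03 -9.94032774e+01] [ -2.8  -0.2 -26.4  -0.  -63.9  -6.6] [-0.1 -0.  -0.1] 0.0007596427353068263
```

View pics/w11.png

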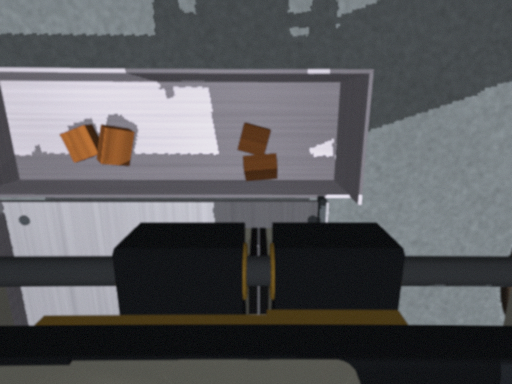

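View pics/scene11.png

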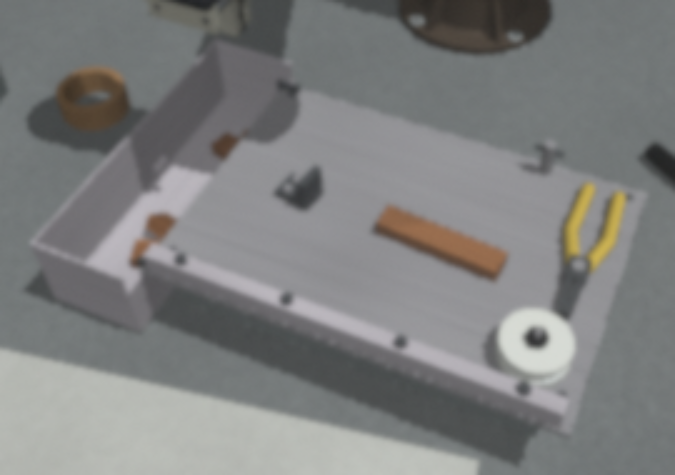

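View pics/side11.png

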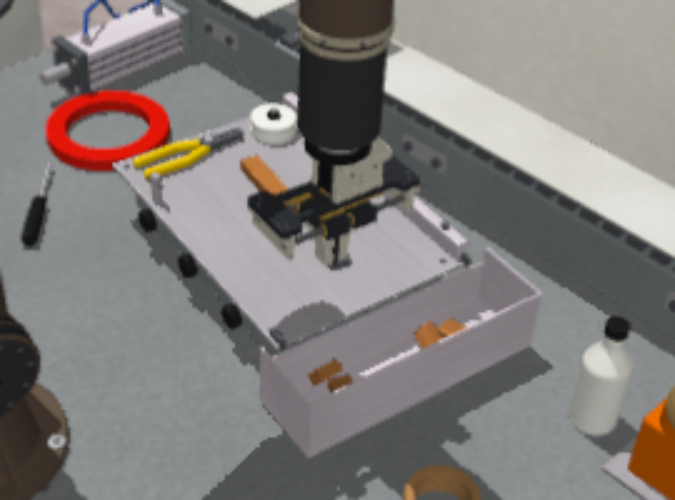

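```bash
python3 - <<'E'
from h import *
from t import *
s=pickle.load(open("w11.pkl","rb"))
for px in[(80,143),(116,145),(255,138),(260,166)]:
    P=onz(s,[px],.028)[0]*1e3;q=l(*P[:2]);print("tray frame",q[0],round(q[1]+286.5,1))
a=pickle.load(open("scene0.pkl","rb"))["image"].astype(int);b=pickle.load(open("scene11.pkl","rb"))["image"].astype(int)
d=(abs(a-b).max(2)>30)
for n,(x0,y0,x1,y1) in dict(strip=(243,198,308,235),bracket=(206,180,232,206),snips=(322,190,356,250),coil=(370,220,470,300),tape=(120,145,155,175),bottle=(60,175,98,232),driver=(355,172,412,225)).items():
    print(n,d[y0:y1,x0:x1].mean().round(3))
E
```

```text
tray frame 90.8 6.4
tray frame 52.7 8.4
tray frame -97.1 0.7
tray frame -102.5 31.1
strip 0.047
bracket 0.0
snips 0.0
coil 0.0
tape 0.342
bottle 0.0
driver 0.0
```

```bash
python3 - <<'E'
from h import *
A,B=[pickle.load(open(f"scene{i}.pkl","rb"))["image"] for i in("0","11")]
for n,(x0,y0,x1,y1) in dict(strip=(246,200,308,235),tape=(118,143,158,178)).items():
    for im in(A,B):
        h=cv2.cvtColor(im[y0:y1,x0:x1],cv2.COLOR_RGB2HSV); m=(h[...,0]<22)&(h[...,1]>70)
        yy,xx=np.nonzero(m); print(n,m.sum(),xx.mean()+x0,yy.mean()+y0)
v=np.hstack([i[140:240,110:320,::-1] for i in(A,B)]);cv2.imwrite("pics/cmp.png",cv2.resize(v,None,fx=1.9,fy=1.9))
E
```

```text
strip 679 273.2223858615611 218.35493372606774
strip 587 276.29642248722314 216.37308347529813
tape 485 136.62474226804125 158.6701030927835
tape 475 136.58105263157896 158.9936842105263
```

View pics/cmp.png

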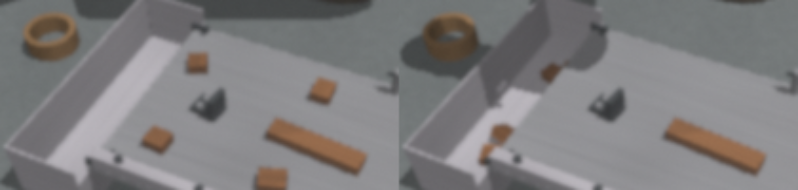

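The strip sits at the same pixels as before. The centroid shift comes from the far-mid offcut having left that crop. The tape's difference is only a shadow. I'm handing the job in.

```bash
python3 -c "
from plant import *
o=get_obs();print(o['clock'],o['force'].round(1),abs(o['qvel']).max().round(2));print(close_job())"
```

```text
20.9 [0.8 0.  0.7] 0.23
the job is handed in; nothing more can be done
None
```

All four offcuts are in the scrap tray. I pushed them over the open end one at a time with closed fingertips about 8 mm above the plate, and handed the job in at 20.9 s. The hand-in gives no verdict, so this rests on my own checks.

- **Offcuts:** the last pictures show four separate offcuts in the tray. Assuming they lie flat on the floor, their centres in the tray frame are about (91, 6), (53, 8), (-97, 1) and (-103, 31) mm. All are inside the limits of ±182 and ±54 mm. The last one lies close to the wall next to the plate.
- **Forces:** the wrist readings at the end of each move and on the checks were about 2 N or less on any axis.
- **Things that stay:** comparing the scene camera before and after, the bracket, snips, coil, bottle and screwdriver showed no change.
- **Two checks that showed a difference:**
  - **Tape:** it changed only because a shadow now falls on it; its position moved by less than half a pixel.
  - **Strip:** its first comparison was off because a neighbouring offcut had been in the crop. Side by side, the strip looks unmoved.
- **Arm:** it ended 12 cm above its pushing height, touching nothing.

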